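# Stretch and lock the spring rule over the gel board

### The job

Set the pull-out rule up over the gel so its bands can be read: hook the rule's end over the far side of the board's upright end wall, back the case away against its spring, and lock it by lowering the case onto the seat so that the cross rib goes fully home in the notch under the case, square and level, while you still hold it. Do it gently, feeling for the rib rather than forcing the case down or yanking the rule, then let go; leave the other things on the bench alone.

Things in the scene. Friction and masses are not known exactly. Their poses are not given: they have to be found in the camera images.
- reel: Spring rule: grey upright D-shaped plastic case, loose, 82 long (x) x 36 wide (y) x 64 mm high, about 0.3 kg. Origin: centre of the underside; x to the nose where the blade comes out, z up. Flat sides to grip, 36 mm apart, from 7 to 60 mm up (near the middle). Across the whole underside at x = 0: a notch 7 mm wide, 7 mm deep, between rubber soles (giving under 1 mm)
- tape (a joint): How far the blade is pulled out of the case, m: 0 fully drawn in (where its spring holds it at the start), 0.072 the hard end stop. The spring pulls it in with about 2.5 N at 0 and 3.5 N at 0.072
- hook (a point): Lower edge of the hook's inner face (facing the case). In the reel's frame: x = 57 mm + tape, y 0, z 2 mm (16 mm clear of the nose, x = 41 mm, when drawn in). The hook is a tab 22 mm wide, 3 mm thick, hanging from the end of a stiff flat steel blade, 19 mm wide, whose underside is 16 mm above the case's underside; it slides only along the case's x
- board: Gel board, fixed to the bench: grey base 200 x 96 x 12 mm. Origin on the bench under it; x along the board to its upright end wall, z up. End wall: aluminium, 5 mm thick, 70 mm wide, far face at x = 85 mm, top z = 34 mm. Low gel tray before it, x = 32 to 76 mm, top z = 19 mm. Black seat, x = -89 to 29 mm, 60 mm wide
- wall_top (a point): Upper edge of the end wall's far face, mid-width (board x = 85 mm, y = 0, z = 34 mm), where the hook goes
- seat (a point): Seat top at the middle of the rib's range (board x = -27, y 0, z 20 mm). An aluminium rib across the seat, 5 mm thick (x), 6 mm high, 34 mm wide, is clamped anywhere within 11 mm either way along x; its place is not measured: see or feel it. Case underside: z 26 mm riding on the rib, 20 mm with the rib home in the notch. Locked, the blade is out 28 mm minus the rib's x: 44 to 66 mm
- bottle: Bystander: closed amber bottle, 76 mm across, 170 mm high; origin at its underside
- beaker: Bystander: white open beaker, 70 mm across, 80 mm high; origin at its underside
- comb: Bystander: small white gel comb lying flat, 70 mm wide, 6 mm thick; origin at its underside
- tiprack: Bystander: open blue divided box, 80 x 120 x 45 mm; origin at its underside
Mind the look-alikes: they are no part of the job. Leave any pink look-alike of the reel alone.

How it is judged:
On the way, in this order (a step that is already met when the one before it is completed fails the run):
1. the hook is behind the end wall and the rule is drawn out at least 20 mm (value of joint tape above 0.02 m and x of hook in the frame of board between 0.08 and 0.095 m and z of hook in the frame of board below 0.033 m and contact force between reel and board above 0.8 N), for 0.2 s.
2. the rib is home in the notch while the fingers still hold the case (z of reel in the frame of board below 0.022 m and x of reel in the frame of board between -0.043 and -0.011 m and value of joint tape above 0.038 m and angle between reel's own z axis and vertical below 0.1 rad and contact force between the fingers and reel above 1 N), for 0.1 s.
At the end, for the whole second after the job is handed in: The hook bears on the end wall's far face (within 4 mm), blade out 38 to 71 mm; the case is still on the seat, rib home in its notch (underside within 2 mm of the seat), within 15 mm of the board's middle line, along it within 0.14 rad, level within 0.07 rad; let go (value of joint tape between 0.038 and 0.071 m and x of hook in the frame of board between 0.081 and 0.089 m and z of hook in the frame of board below 0.03 m and z of reel in the frame of board between 0.017 and 0.022 m and x of reel in the frame of board between -0.043 and -0.011 m and y of reel in the frame of board between -0.015 and 0.015 m and angle between the x axis of reel and the x axis of board, either way round below 0.14 rad and angle between reel's own z axis and vertical below 0.07 rad and linear speed of reel below 0.02 m/s); the robot touches nothing.
It fails at once if the rule was forced against the board (over 40 N) (contact force between reel and board above 40 N).
It fails at once if the arm pressed on the board over 20 N (contact force between any of the arm, the fingers and board above 20 N).
It fails at once if a bystander was moved more than 30 mm (distance of any of bottle, beaker, comb, tiprack from where it was at the start of the episode above 0.03 m).
It also fails if it takes over 72 s, if anything falls off the work surface, if the arm or the gripper's body presses on something with over 40 N, if the wrist force passes 120 N, or if a joint passes its speed limit or range.

### The arm

A 6-joint arm with a two-finger parallel gripper is mounted at the origin on the work surface. World frame = base frame: x ahead of the robot, y to its left, z up, the work surface at z = 0. Lengths are in m, angles in rad, forces in N, time in s.
With the tool pointing down it reaches from about 0.35 to 0.775 m from the base axis. Payload 5.5 kg.
Tool frame: the origin (TCP) lies at the very end of the fingers, on their centre line; the grasp point (between the pads) lies 19 mm behind it (robot.tcp_to_grasp is the z of the grasp point in the tool frame, in m); z points along the fingers, y is the line along which they close (so a half turn about z gives the same grasp; the last joint's range is limited). The gripper opens to 85 mm and grips with 20 to 120 N. Pads are 22 mm wide; open, the fingers measure 114 mm over their backs; the gripper's body (76 mm by 85 mm) begins 54 mm behind the grasp point. The pads swing forward as they close: fully open they stand 13 mm farther back than shut.
Start: joints at [0.985, 0.313, 0.046, 1.304, 0, 1.431], TCP at [0.248, 0.519, 0.231] pointing down, gripper open.
Joint ranges: [-2.76, 2.76], [-0.86, 1.69], [-1.03, 1.26], [-2.2, 2.34], [-1.47, 1.5], [-3.14, 3.14]. Speed limits (rad/s): [2.57, 2.57, 3.14, 3.14, 3.14, 3.14].

### API

Orientations are given as a unit quaternion [w, x, y, z].
In Python, from cell import read_state, imaging, workorder, robot gives the robot as it stands.
- The arm moves only by the tool drive_tool, never from a script. Its argument "plan" is one flat list of numbers, 7 for each row, row after row: the shift along the tool's x, y, z in m, then the turn, a rotation vector about the tool's x, y, z in degrees, then the closure, from 0 (fully open) to 1 (shut). A call has 1 to 20 rows; each row is the pose to reach, as a shift and turn from the pose commanded when the call began, along the tool's axes at that moment; what a row does not reach only later rows make up. A row lasts 1/8 s, in which the tool goes at most 62.5 mm and 10.7 degrees, less where a joint would pass 70% of its speed; a pose out of reach is approached as far as the arm can. A call with a gripper value outside its range is refused whole. The fingers move at their own pace and stop on an object; the grip force is fixed at half the most. Time passes only in rows, so rows that repeat a pose let the fingers close. It gives the time, the measured TCP pose, the force, the opening and the grip force at its end, in the units of the state.
- read_state(): the state, without advancing time (a new reading comes with each control period).
- imaging.get_image(name): name is "scene" or "top" or "wrist"; returns the picture (480x640x3 uint8, red, green, blue); there is no depth.
- imaging.camera_info(name): a dict with "fov_y" (degrees; the focal length in pixels is half the picture's height over the tangent of half this angle, whatever the lens; pixels are square), "cx", "cy" (the principal point, pixels), "dist" ([k1, k2, p1, p2, k3] as OpenCV has them; the pictures are not rectified), "R" (3x3) and "t" (3): a world point X has camera coordinates R X + t. Camera axes: x right, y down, z forward; pixel columns grow to the right and rows downward; lengths in m; the calibration is good to about 2 mm. A picture is of the moment at which its call begins: read the wrist's pose just before it. camera_info takes no time and is no camera call; for the wrist camera it gives the pose at the moment of the call.
- workorder.job_done(): hands the job in; it is judged then, once.
The state is a dict: "t": time; "qpos": joint angles; "qd": joint speeds; "tau": joint torques, N m; "eef_pos": TCP position; "tcp_rot": TCP orientation; "wrist_force": force on the tool from outside, world axes, zero at the start; "torque": the same for the moment, N m; "width": finger opening in m; "finger_force": force on a finger pad.
Only numpy, scipy, OpenCV 4.12 (cv2) and the standard library are available. Lean on these libraries where they do the work, as an engineer would, in place of code of your own. Each camera call takes 0.05 s, during which the arm holds its last target. There are 200 camera calls.

## Working session

There is one attempt and no reset: what is moved stays moved. The work goes in short steps, Python scripts to look and compute and a tool call to move; the robot and the scene stay as the last step left them, time stands still between calls to the robot, and variables do not carry over. Pictures are saved under pics/ and viewed, at most 10 in all, crops included, and the job is handed in when it is done.

Besides the shell and the picture viewer there is one more tool, called after "Request:" in YAML: its name, and indented under it one key for each argument. drive_tool: Moves the arm, as the interface text tells. Its arguments: {"type":"object","properties":{"plan":{"type":"array","items":{"type":"number"}}},"required":["plan"]}

```bash
ls; mkdir -p pics
python3 - <<'E'
from cell import read_state, imaging, workorder, robot
import cv2,json
for n in("top","scene"):
    im=imaging.get_image(n); cv2.imwrite(f"pics/{n}0.png",im[:,:,::-1])
    i=imaging.camera_info(n); print(n,i)
s=read_state();print(s['t'],s['eef_pos'],s['tcp_rot'],s['width'],robot.tcp_to_grasp)
E
```

```text
pics
top {'fov_y': 44.77105171020215, 'cx': 309.1957261165805, 'cy': 237.26293056885044, 'dist': array([-0.00428478,  0.        ,  0.        ,  0.        ,  0.        ]), 'R': array([[ 0.0264082 , -0.99964874,  0.00223795],
       [-0.97983406, -0.02632817, -0.1980708 ],
       [ 0.19806014,  0.00303787, -0.98018516]]), 't': array([-0.02285979,  0.58807527,  1.0896232 ])}
scene {'fov_y': 48.89837458437784, 'cx': 324.4707927798846, 'cy': 239.34946701662548, 'dist': array([-0.0536017,  0.       ,  0.       ,  0.       ,  0.       ]), 'R': array([[-0.40508523,  0.91413379, -0.01628987],
       [ 0.72410127,  0.30989523, -0.6161512 ],
       [-0.55819648, -0.26138927, -0.78745942]]), 't': array([ 0.25050416, -0.38735111,  1.47216873])}
0.1 [0.24768911 0.51842136 0.2304884 ] [-2.89343001e-04  2.21052257e-01  9.75261614e-01 -7.74441758e-04] 0.0855402462267275 -0.0187
```

View pics/top0.png

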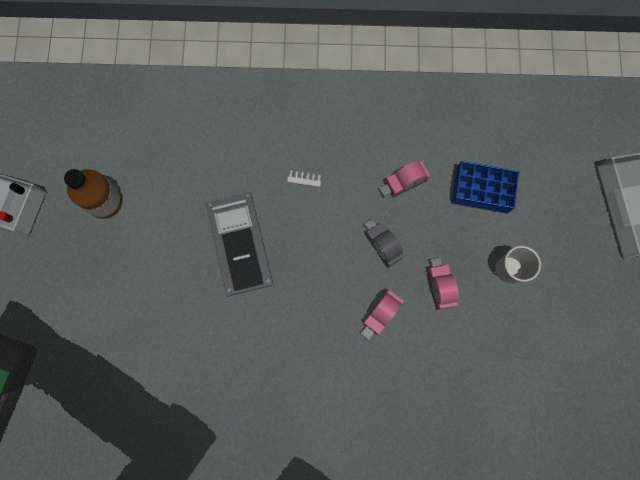

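View pics/scene0.png

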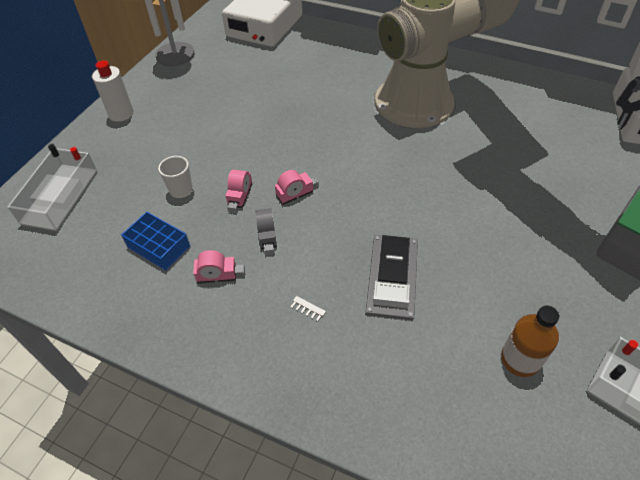

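Four spring rules are visible in the top picture: grey at (384,243) and pink at (405,178), (444,284) and (382,315). Only the grey one fits the description. The board is at (240,245), with its wall end at the top (232,203) and the rib near (241,257). Next I'll confirm these in an enlarged crop.

Run:
```python
import cv2,numpy as np
im=cv2.imread("pics/top0.png")
a=cv2.resize(im[190:300,200:280],None,fx=5,fy=5,interpolation=cv2.INTER_CUBIC)
b=cv2.resize(im[210:275,355:411],None,fx=7,fy=7,interpolation=cv2.INTER_CUBIC)
c=np.zeros((550,792,3),np.uint8);c[:,:400]=a;c[:455,400:]=b
cv2.imwrite("pics/crop0.png",cv2.convertScaleAbs(c,alpha=1.7))
```

```text
(no output)
```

View pics/crop0.png

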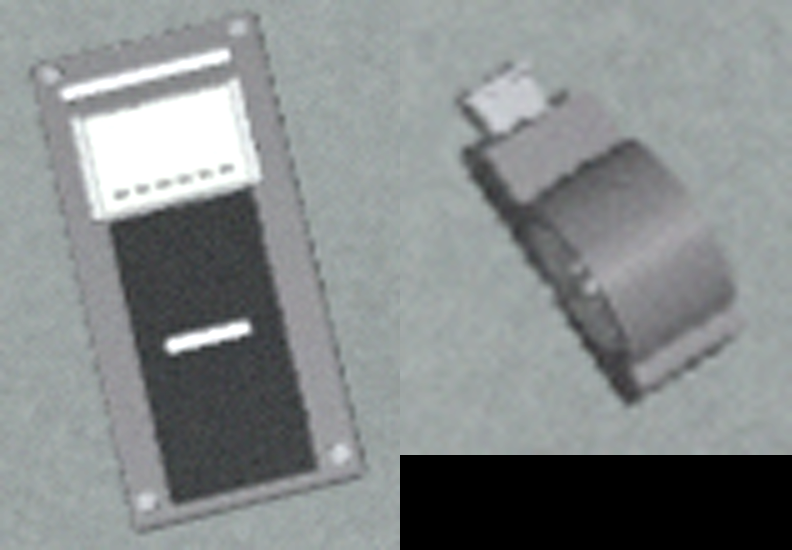

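The crop confirms the grey case with its hook at upper left, and the board with its wall and rib. Now to compute poses.

```bash
cat > h.py <<'E'
import numpy as np, cv2
from cell import read_state, imaging
from scipy.spatial.transform import Rotation as Rn
def K(i):
    f=240/np.tan(np.radians(i['fov_y'])/2); return np.array([[f,0,i['cx']],[0,f,i['cy']],[0,0,1]])
def w(i,px,z):
    px=np.array(px,float).reshape(-1,1,2); u=cv2.undistortPoints(px,K(i),i['dist'])[:,0]
    d=np.c_[u,np.ones(len(u))]@i['R']; c=-i['R'].T@i['t']
    return c+d*((z-c[2])/d[:,2])[:,None]
def proj(i,X):
    return cv2.projectPoints(np.atleast_2d(np.array(X,float)),cv2.Rodrigues(i['R'])[0],i['t'],K(i),i['dist'])[0][:,0]
def tool():
    s=read_state(); q=s['tcp_rot']; return s,np.array(s['eef_pos']),Rn.from_quat([q[1],q[2],q[3],q[0]])
E
python3 - <<'E'
from h import *
i=imaging.camera_info("top")
a=lambda l:[(200+x/5,190+y/5) for x,y in l]; b=lambda l:[(355+(x-400)/7,210+y/7) for x,y in l]
c=w(i,a([(35,72),(255,13),(365,470),(138,530)]),.012);print(c, [np.linalg.norm(c[k]-c[k-1]) for k in range(4)],c.mean(0))
ax=(c[0]+c[1]-c[2]-c[3])[:2];th=np.arctan2(ax[1],ax[0]);print('board yaw',np.degrees(th))
r=w(i,a([(168,346),(250,326)]),.026);t=w(i,a([(65,94),(228,56)]),.034);print('rib',r,'wall',t)
u=np.array([np.cos(th),np.sin(th)])
print('rib board x', (r.mean(0)-c.mean(0))[:2]@u,'wall',(t.mean(0)-c.mean(0))[:2]@u, 'y',(t.mean(0)-c.mean(0))[:2]@[-u[1],u[0]])
e=w(i,b([(468,163),(630,403)]),0);print('reel left edge',e,np.linalg.norm(e[0]-e[1]))
d=(e[0]-e[1])[:2];y=np.arctan2(d[1],d[0]);print('yaw',np.degrees(y),'centre',e.mean(0)[:2]-18*1e-3*np.array([-np.sin(y),np.cos(y)]))
s,p,R=tool();print(p,R.as_matrix());j=imaging.camera_info("wrist");print(j, 'cam in tool',R.inv().apply(-j['R'].T@j['t']-p), (j['R']@R.as_matrix()))
E
```

```text
[[0.66182455 0.20688589 0.012     ]
 [0.68965095 0.11675441 0.012     ]
 [0.49969297 0.06350185 0.012     ]
 [0.47303098 0.15385157 0.012     ]] [np.float64(0.19610111936314523), np.float64(0.09432916702343222), np.float64(0.19728118979500447), np.float64(0.09420155183091923)] [0.58104986 0.13524843 0.012     ]
board yaw 15.675409762414146
rib [[0.54599656 0.14381974 0.026     ]
 [0.55503735 0.11120692 0.026     ]] wall [[0.64728471 0.19004066 0.034     ]
 [0.66502658 0.12453125 0.034     ]]
rib board x -0.031487245477845795 wall 0.07826668880157452 y 0.0009252773189206149
reel left edge [[ 0.61189087 -0.12207675  0.        ]
 [ 0.54123934 -0.17013524  0.        ]] 0.08544738740350842
yaw 34.224272832342514 centre [ 0.58668891 -0.16098916]
[0.24768911 0.51842136 0.2304884 ] [[-9.02271632e-01  4.31167113e-01 -9.06754441e-04]
 [ 4.31168010e-01  9.02270600e-01 -1.38264679e-03]
 [ 2.21986047e-04 -1.63848649e-03 -9.99998633e-01]]
{'fov_y': 62.881301535812, 'cx': 325.34533076440425, 'cy': 236.47451968501724, 'dist': array([-0.074716,  0.      ,  0.      ,  0.      ,  0.      ]), 'R': array([[ 0.43130997,  0.90219679, -0.00355735],
       [ 0.86308258, -0.41145586,  0.29290364],
       [ 0.26279303, -0.12940255, -0.95613535]]), 't': array([-0.57470382, -0.03971965,  0.38020663])} cam in tool [ 0.07328245  0.00126035 -0.1426162 ] [[-1.61144521e-04  9.99998146e-01  1.91883675e-03]
 [-9.56076509e-01  4.08377826e-04 -2.93116942e-01]
 [-2.93117182e-01 -1.88178893e-03  9.56074671e-01]]
```

Request:
drive_tool:
  plan: [-0.5985, -0.4665, 0.07, 0, 0, -60, 0, -0.5985, -0.4665, 0.07, 0, 0, -60, 0, -0.5985, -0.4665, 0.07, 0, 0, -60, 0, -0.5985, -0.4665, 0.07, 0, 0, -60, 0, -0.5985, -0.4665, 0.07, 0, 0, -60, 0, -0.5985, -0.4665, 0.07, 0, 0, -60, 0, -0.5985, -0.4665, 0.07, 0, 0, -60, 0, -0.5985, -0.4665, 0.07, 0, 0, -60, 0, -0.5985, -0.4665, 0.07, 0, 0, -60, 0, -0.5985, -0.4665, 0.07, 0, 0, -60, 0, -0.5985, -0.4665, 0.07, 0, 0, -60, 0, -0.5985, -0.4665, 0.07, 0, 0, -60, 0, -0.5985, -0.4665, 0.07, 0, 0, -60, 0, -0.5985, -0.4665, 0.07, 0, 0, -60, 0, -0.5985, -0.4665, 0.07, 0, 0, -60, 0, -0.5985, -0.4665, 0.07, 0, 0, -60, 0, -0.5985, -0.4665, 0.07, 0, 0, -60, 0, -0.5985, -0.4665, 0.07, 0, 0, -60, 0, -0.5985, -0.4665, 0.07, 0, 0, -60, 0]

```text
t: 2.48
eef_pos: [0.5868, -0.1597, 0.1616]
tcp_rot: [0.0, -0.296, 0.955, -0.0]
wrist_force: [0.3, 0.0, -0.6]
width: 0.0856
finger_force: 0.0
```

Run:
```python
from h import *
import json
s,p,R=tool();i=imaging.camera_info("wrist");im=imaging.get_image("wrist")
cv2.imwrite("pics/w1.png",im[:,:,::-1]);np.savez("w1.npz",**i,p=p,R0=R.as_matrix())
print(p,R.as_matrix()[:,0],R.as_matrix()[:,2],s['qpos'],s['wrist_force'])
```

```text
[ 0.58684192 -0.15971319  0.16156409] [-8.24182336e-01 -5.66324459e-01 -2.91134104e-04] [ 4.00997971e-04 -6.95032037e-05 -9.99999917e-01] [-3.97687427e-01  4.03857582e-01  5.19174676e-03  1.17173387e+00
  9.12223042e-05 -9.99726762e-01] [ 0.33638108  0.01648022 -0.63268816]
```

View pics/w1.png

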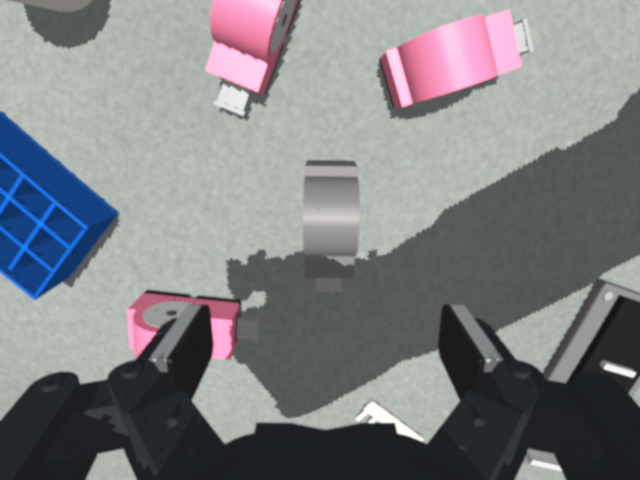

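The picture shows the grey reel between the fingers at (331,215), its nose and hook pointing down at (328,283). The board is at lower right. I'll overlay a projected model in an enlarged crop.

Run:
```python
from h import *
d=np.load("w1.npz");i={k:d[k] if d[k].ndim else float(d[k]) for k in d}
im=cv2.imread("pics/w1.png")[140:310,270:400]
a=cv2.resize(im,None,fx=3.5,fy=3.5,interpolation=cv2.INTER_CUBIC);a=(255*(a/255.)**.5).astype(np.uint8)
b=a.copy()
yaw=np.radians(34.5);c=np.array([.584,-.1565])
ex=np.array([np.cos(yaw),np.sin(yaw)]);ey=np.array([-ex[1],ex[0]])
W=lambda x,y,z:[*(c+ex*x+ey*y),z]
def line(L,col):
    q=((proj(i,[W(*l) for l in L])-[270,140])*3.5).astype(int)
    cv2.polylines(b,[q.reshape(-1,1,2)],False,col,1)
m=.001
line([(-41*m,-18*m,0),(-41*m,18*m,0),(41*m,18*m,0),(41*m,-18*m,0),(-41*m,-18*m,0)],(0,0,255))
line([(60*m,-11*m,16*m),(60*m,11*m,16*m),(41*m,11*m,16*m)],(0,255,0))
line([(0,-18*m,64*m),(0,18*m,64*m)],(255,255,0))
cv2.imwrite("pics/c1.png",np.hstack([b,a])[:,:800])
```

```text
(no output)
```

View pics/c1.png

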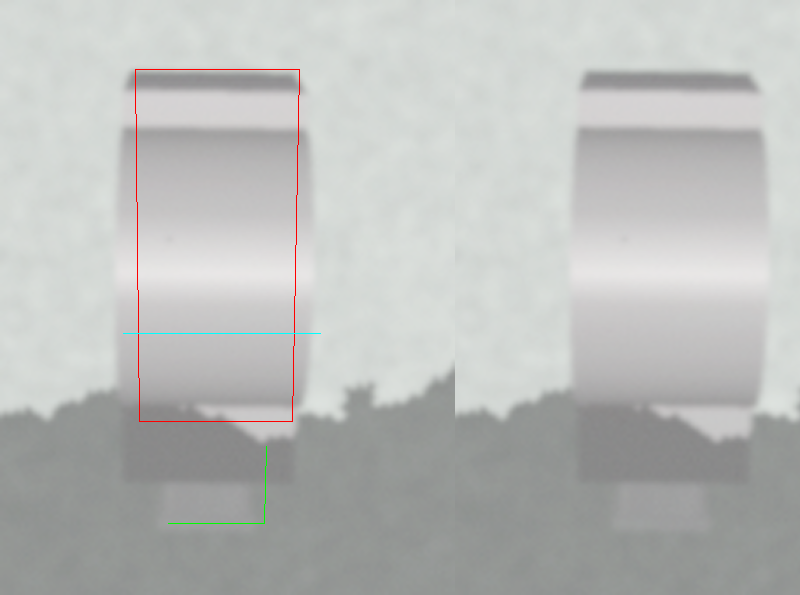

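Request:
drive_tool:
  plan: [-0.001, 0.0027, 0.05, 0, 0, 1, 0, -0.001, 0.0027, 0.1, 0, 0, 1, 0, -0.001, 0.0027, 0.13, 0, 0, 1, 0, -0.001, 0.0027, 0.1436, 0, 0, 1, 0, -0.001, 0.0027, 0.1436, 0, 0, 1, 0, -0.001, 0.0027, 0.1436, 0, 0, 1, 0, -0.001, 0.0027, 0.1436, 0, 0, 1, 0.6, -0.001, 0.0027, 0.1436, 0, 0, 1, 0.8, -0.001, 0.0027, 0.1436, 0, 0, 1, 1, -0.001, 0.0027, 0.1436, 0, 0, 1, 1, -0.001, 0.0027, 0.1436, 0, 0, 1, 1, -0.001, 0.0027, 0.1436, 0, 0, 1, 1]

```text
t: 4.03
eef_pos: [0.5866, -0.1574, 0.0184]
tcp_rot: [0.001, -0.288, 0.958, -0.0]
wrist_force: [-0.4, 0.5, 5.5]
width: 0.0352
finger_force: 61.4
```

Request:
drive_tool:
  plan: [0, 0, -0.02, 0, 0, 0, 1, 0, 0, -0.05, 0, 0, 0, 1, 0, 0, -0.09, 0, 0, 0, 1, -0.03, 0.025, -0.13, 0, 0, 3, 1, -0.06, 0.05, -0.17, 0, 0, 6, 1, -0.09, 0.075, -0.2, 0, 0, 9, 1, -0.12, 0.1, -0.2016, 0, 0, 12, 1, -0.15, 0.125, -0.2016, 0, 0, 15, 1, -0.175, 0.145, -0.2016, 0, 0, 17, 1, -0.1865, 0.1543, -0.2016, 0, 0, 17.8, 1, -0.1865, 0.1543, -0.2016, 0, 0, 17.8, 1, -0.1865, 0.1543, -0.2016, 0, 0, 17.8, 1, -0.1865, 0.1543, -0.2016, 0, 0, 17.8, 1]

```text
t: 5.65
eef_pos: [0.6564, 0.0729, 0.2194]
tcp_rot: [-0.0, -0.135, 0.991, -0.0]
wrist_force: [-0.7, -0.7, -4.3]
width: 0.0352
finger_force: 60.8
```

Run:
```python
from h import *
s,p,R=tool();i=imaging.camera_info("wrist");im=imaging.get_image("wrist")
cv2.imwrite("pics/w2.png",im[:,:,::-1]);np.savez("w2.npz",**i,p=p,R0=R.as_matrix())
print(p,R.as_matrix()[:,0],R.as_matrix()[:,2],s['qpos'],s['wrist_force'],s['torque'])
```

```text
[0.65643725 0.07289108 0.21936945] [-9.63290435e-01 -2.68461359e-01  1.89149529e-04] [-1.42426825e-04 -1.93514349e-04 -9.99999971e-01] [-1.07469820e-02  4.89026769e-01  2.79338322e-01  1.36124822e+00
 -1.95033805e-04 -2.82542386e-01] [-0.72418284 -0.69509468 -4.31150796] [ 0.03304784 -0.0136754  -0.0133886 ]
```

View pics/w2.png

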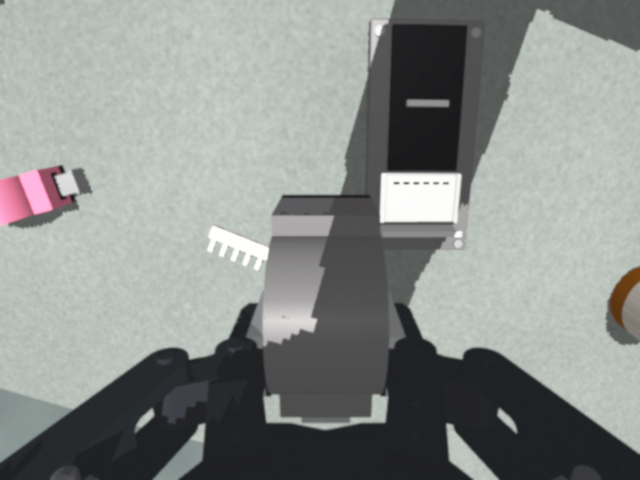

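The board is in full view: rib at (428,103), tray at (420,198), wall near (425,230). The held case sits square at (325,300). I'll enlarge the board.

Run:
```python
import cv2,numpy as np
a=cv2.imread("pics/w2.png")[10:260,360:495]
a=(255*(a/255.)**.5).astype(np.uint8)
A=cv2.resize(a[:125],None,fx=4.5,fy=4.5,interpolation=cv2.INTER_CUBIC)
b=cv2.imread("pics/w2.png")[165:255,375:475];b=(255*(b/255.)**.5).astype(np.uint8)
B=cv2.resize(a[0:1],(1,1))
top=cv2.resize(cv2.imread("pics/w2.png")[10:120,360:490],None,fx=3,fy=3,interpolation=cv2.INTER_CUBIC)
top=(255*(top/255.)**.5).astype(np.uint8)
B=cv2.resize(b,None,fx=4,fy=4,interpolation=cv2.INTER_CUBIC)
c=np.zeros((360,790,3),np.uint8);c[:330,:390]=top;c[:,390:790]=B
cv2.imwrite("pics/c2.png",c)
```

```text
(no output)
```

View pics/c2.png

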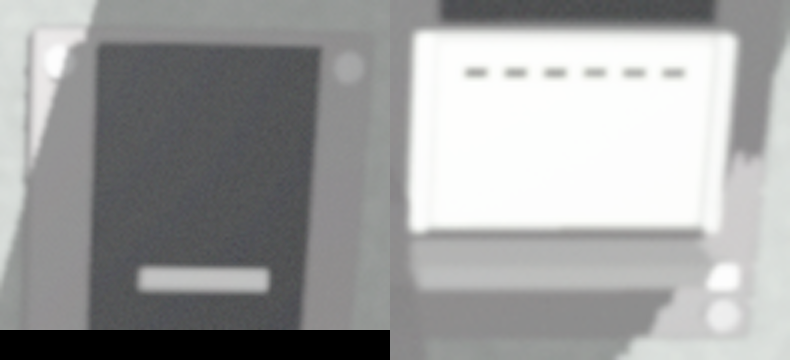

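Run:
```python
from h import *
from scipy.optimize import least_squares
d=np.load("w2.npz");i={k:d[k] if d[k].ndim else float(d[k]) for k in d}
L=lambda x,y:(360+x/3,10+y/3); Q=lambda x,y:(375+(x-390)/4,165+y/4)
# image left = board -y
obs=[((80,-35,34),Q(412,264)),((85,-35,34),Q(417,290)),((76,-30,19),Q(414,232)),((32,-30,19),Q(412,32)),((32,30,19),Q(737,34)),
((100,48,12),Q(749,336)),((-100,-48,12),L(33,28)),((-100,48,12),L(372,36)),((-89,-30,20),L(98,44)),((-89,30,20),L(321,46))]
X=np.array([o[0] for o in obs])*1e-3;P=np.array([o[1] for o in obs])
def pose(v,X):
    c,s=np.cos(v[2]),np.sin(v[2]);return np.c_[v[0]+c*X[:,0]-s*X[:,1],v[1]+s*X[:,0]+c*X[:,1],X[:,2]]
r=least_squares(lambda v:(proj(i,pose(v,X))-P).ravel(),[.578,.135,.273],loss='soft_l1')
v=r.x;print(v,np.degrees(v[2]));print((proj(i,pose(v,X))-P).round(1))
u=np.array([np.cos(v[2]),np.sin(v[2])])
B=lambda px,z:[(w(i,[px],z)[0,:2]-v[:2])@u,(w(i,[px],z)[0,:2]-v[:2])@[-u[1],u[0]]]
print('rib',B(L(204,267),.026),B(L(204,292),.026),B(L(204,279.5),.026),'wall',B(Q(560,264),.034),B(Q(560,290),.034))
p=d['p'];print('tcp in board',(p[:2]-v[:2])@u,(p[:2]-v[:2])@[-u[1],u[0]])
```

```text
[0.57955701 0.13771594 0.268236  ] 15.368790448582358
[[ 0.3  1.1]
 [-1.2  0.1]
 [ 3.3  0.2]
 [ 6.1  1.6]
 [-7.4  1.8]
 [-0.8 -2.8]
 [-1.3 -7.6]
 [ 1.9 -7. ]
 [ 0.2 -0.4]
 [-0.2  0.9]]
rib [np.float64(-0.03140247029262647), np.float64(0.0003153136811988115)] [np.float64(-0.024811592834641214), np.float64(0.000750177494509362)] [np.float64(-0.028114082847742895), np.float64(0.0005314755658113724)] wall [np.float64(0.07887746556376515), np.float64(-0.002911708730288121)] [np.float64(0.0848129750199857), np.float64(-0.0024844938040646304)]
tcp in board 0.05695039616048559 -0.08288235684420854
```

Request:
drive_tool:
  plan: [0.006, 0.03, 0, 0, 0, 0.2, 1, 0.015, 0.06, 0.02, 0, 0, 0.2, 1, 0.024, 0.083, 0.05, 0, 0, 0.2, 1, 0.024, 0.083, 0.09, 0, 0, 0.2, 1, 0.024, 0.083, 0.13, 0, 0, 0.2, 1, 0.024, 0.083, 0.15, 0, 0, 0.2, 1, 0.024, 0.083, 0.16, 0, 0, 0.2, 1, 0.024, 0.083, 0.166, 0, 0, 0.2, 1, 0.024, 0.083, 0.166, 0, 0, 0.2, 1, 0.024, 0.083, 0.166, 0, 0, 0.2, 1]

```text
t: 6.95
eef_pos: [0.6119, 0.1477, 0.0544]
tcp_rot: [0.001, -0.134, 0.991, 0.0]
wrist_force: [0.1, -0.7, -3.8]
width: 0.035
finger_force: 61.0
```

Run:
```python
from h import *
s,p,R=tool();im=imaging.get_image("top");sc=imaging.get_image("scene")
v=[.57956,.13772,.26824];u=np.array([np.cos(v[2]),np.sin(v[2])])
print('tcp in board',(p[:2]-v[:2])@u,(p[:2]-v[:2])@[-u[1],u[0]],p[2]-.0184,R.as_matrix()[:,0],s['wrist_force'])
a=cv2.resize(im[180:280,200:290,::-1],None,fx=4,fy=4,interpolation=cv2.INTER_CUBIC)
b=cv2.resize(sc[225:325,350:440,::-1],None,fx=4,fy=4,interpolation=cv2.INTER_CUBIC)
cv2.imwrite("pics/c3.png",(255*(np.hstack([a,b])/255.)**.6).astype(np.uint8))
```

```text
tcp in board 0.033860045286228865 0.0010210011762024059 0.03598881484894543 [-0.96384855 -0.26644407 -0.00187941] [ 0.06216758 -0.66143132 -3.83186284]
```

View pics/c3.png

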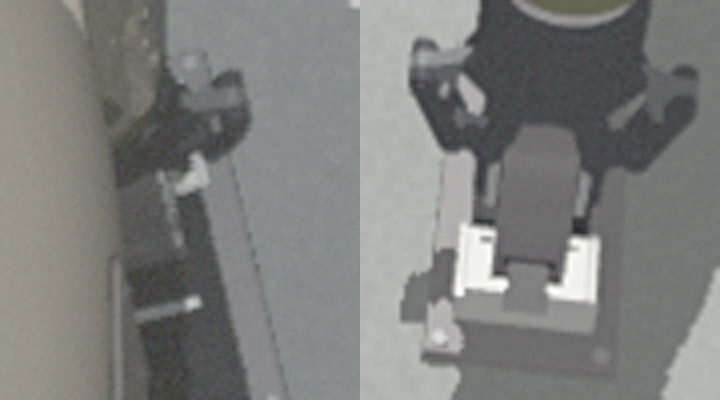

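The scene crop shows the blade and hook at (525,290), over the wall and roughly mid-width, with the case aligned. I'll check numerically with projections.

Run:
```python
from h import *
i=imaging.camera_info("scene");v=[.57956,.13772,.26824];c,s=np.cos(v[2]),np.sin(v[2])
def P(n,*X):
    X=np.array(X)*1e-3;q=proj(i,np.c_[v[0]+c*X[:,0]-s*X[:,1],v[1]+s*X[:,0]+c*X[:,1],X[:,2]]);print(n,((q-[350,225])*4+[360,0]).round(0).tolist())
x=33.9
P('wall top far/near',(85,-35,34),(85,35,34),(80,-35,34),(80,35,34))
P('hook bottom outer',(x+60,-10,38),(x+60,12,38)); P('hook top outer',(x+60,-10,53),(x+60,12,53)); P('nose blade',(x+41,-8.5,53),(x+41,10.5,53))
P('base front',(100,-48,12),(100,48,12))
im=cv2.imread("pics/c3.png")[230:360,440:610].mean(2).astype(int)
print(im[::4,[20,40,70,85,100,130,150]].T.tolist())
```

```text
wall top far/near [[449.0, 294.0], [591.0, 311.0], [450.0, 286.0], [592.0, 302.0]]
hook bottom outer [[499.0, 312.0], [544.0, 317.0]]
hook top outer [[501.0, 295.0], [547.0, 301.0]]
nose blade [[507.0, 263.0], [546.0, 267.0]]
base front [[417.0, 340.0], [611.0, 363.0]]
[[212, 210, 224, 224, 226, 231, 224, 227, 233, 237, 236, 239, 244, 243, 249, 255, 247, 153, 143, 146, 147, 146, 132, 101, 119, 144, 159, 175, 160, 174, 138, 116, 106], [225, 237, 197, 220, 243, 240, 239, 239, 239, 239, 240, 240, 240, 242, 232, 169, 143, 148, 148, 148, 148, 147, 143, 122, 108, 107, 109, 109, 111, 109, 110, 112, 109], [109, 111, 108, 109, 106, 110, 101, 83, 98, 124, 127, 118, 115, 131, 131, 119, 126, 125, 126, 127, 135, 148, 149, 141, 115, 108, 109, 109, 110, 108, 110, 112, 113], [111, 111, 109, 110, 110, 110, 103, 90, 94, 131, 129, 129, 129, 129, 130, 129, 129, 127, 125, 127, 131, 142, 149, 147, 131, 108, 110, 110, 110, 109, 112, 108, 110], [111, 110, 109, 112, 109, 109, 107, 98, 90, 118, 132, 130, 130, 128, 124, 126, 121, 122, 125, 125, 127, 135, 148, 147, 139, 112, 109, 109, 109, 109, 110, 111, 113], [99, 104, 155, 196, 165, 174, 238, 243, 250, 248, 247, 244, 242, 241, 240, 241, 243, 229, 149, 144, 147, 148, 147, 150, 147, 139, 111, 107, 109, 111, 109, 112, 109], [96, 119, 172, 217, 224, 218, 221, 222, 221, 223, 226, 227, 227, 227, 228, 233, 232, 223, 187, 148, 149, 149, 148, 147, 144, 136, 121, 110, 108, 110, 109, 114, 113]]
```

The projections match the picture within about 1 mm, so I'm descending behind the wall.

Request:
drive_tool:
  plan: [0, 0, 0.002, 0, 0, 0, 1, 0, 0, 0.004, 0, 0, 0, 1, 0, 0, 0.005, 0, 0, 0, 1, 0, 0, 0.005, 0, 0, 0, 1]

```text
t: 7.55
eef_pos: [0.611, 0.1477, 0.0481]
tcp_rot: [-0.0, -0.135, 0.991, 0.0]
wrist_force: [-0.1, 0.1, -3.9]
width: 0.0352
finger_force: 61.0
```

Request:
drive_tool:
  plan: [0.001, 0, 0.001, 0, 0, 0, 1, 0.003, 0, 0.0015, 0, 0, 0, 1, 0.005, 0, 0.0015, 0, 0, 0, 1, 0.007, 0, 0.0015, 0, 0, 0, 1, 0.009, 0, 0.0015, 0, 0, 0, 1, 0.009, 0, 0.0015, 0, 0, 0, 1]

```text
t: 8.3
eef_pos: [0.6028, 0.1453, 0.0472]
tcp_rot: [0.001, -0.134, 0.991, 0.0]
wrist_force: [2.7, 0.1, -3.5]
width: 0.0355
finger_force: 61.0
```

The hook is bearing: +2.7 N toward the wall. I'm backing the case away to just short of the rib.

Request:
drive_tool:
  plan: [0.003, 0, 0, 0, 0, 0, 1, 0.007, 0, 0, 0, 0, 0, 1, 0.012, 0, 0, 0, 0, 0, 1, 0.017, 0, 0, 0, 0, 0, 1, 0.022, 0, 0, 0, 0, 0, 1, 0.027, 0, 0, 0, 0, 0, 1, 0.032, 0, 0, 0, 0, 0, 1, 0.037, 0, 0, 0, 0, 0, 1, 0.042, 0, 0, 0, 0, 0, 1, 0.045, 0, 0, 0, 0, 0, 1, 0.047, 0, 0, 0, 0, 0, 1, 0.047, 0, 0, 0, 0, 0, 1, 0.047, 0, 0, 0, 0, 0, 1]

```text
t: 9.93
eef_pos: [0.5573, 0.1328, 0.0468]
tcp_rot: [0.0, -0.134, 0.991, 0.0]
wrist_force: [2.7, 1.2, -3.4]
width: 0.0352
finger_force: 61.0
```

```bash
cat >> h.py <<'E'
def rep():
    s,p,R=tool();v=[.57956,.13772,.26824];u=np.array([np.cos(v[2]),np.sin(v[2])]);f=np.array(s['wrist_force'])
    print('t',s['t'],'reel in board mm',((p[:2]-v[:2])@u*1e3).round(2),((p[:2]-v[:2])@[-u[1],u[0]]*1e3).round(2),((p[2]-.0184)*1e3).round(2),'F',(f[:2]@u).round(2),(f[:2]@[-u[1],u[0]]).round(2),f[2].round(2),'tool',R.as_matrix()[:,2].round(4),np.degrees(np.arctan2(*-R.as_matrix()[[1,0],0])).round(2),'M',np.round(s['torque'],2))
E
python3 -c "from h import *;rep()"
```

```text
t 9.925 reel in board mm -22.77 1.14 28.37 F 2.93 0.4 -3.45 tool [ 1.e-04  2.e-04 -1.e+00] 15.46 M [ 0.16 -0.68  0.05]
```

Request:
drive_tool:
  plan: [0, 0, 0.001, 0, 0, 0, 1, 0, 0, 0.002, 0, 0, 0, 1, 0, 0, 0.0025, 0, 0, 0, 1, 0, 0, 0.0028, 0, 0, 0, 1, 0, 0, 0.0028, 0, 0, 0, 1]

```text
t: 10.55
eef_pos: [0.5573, 0.1327, 0.0444]
tcp_rot: [0.0, -0.134, 0.991, 0.0]
wrist_force: [2.0, 1.5, 1.2]
width: 0.0349
finger_force: 61.4
```

```bash
python3 -c "from h import *;rep()"
```

```text
t 10.55 reel in board mm -22.78 1.1 26.03 F 2.3 0.97 1.25 tool [ 5.e-04  1.e-04 -1.e+00] 15.46 M [ 0.19 -0.38 -0.02]
```

Riding on the rib (about +4.7 N at z 26.0). Next I'm sliding back slowly and feeling for the drop.

Request:
drive_tool:
  plan: [0.0007, 0, 0, 0, 0, 0, 1, 0.0014, 0, 0, 0, 0, 0, 1, 0.002, 0, 0, 0, 0, 0, 1, 0.0027, 0, 0, 0, 0, 0, 1, 0.0034, 0, 0, 0, 0, 0, 1, 0.004, 0, 0, 0, 0, 0, 1, 0.004, 0, 0, 0, 0, 0, 1]

```text
t: 11.42
eef_pos: [0.554, 0.1318, 0.0442]
tcp_rot: [0.001, -0.134, 0.991, 0.0]
wrist_force: [3.3, 1.9, -0.9]
width: 0.0355
finger_force: 61.4
```

```bash
python3 -c "from h import *;rep()"
```

```text
t 11.425 reel in board mm -26.18 1.03 25.84 F 3.65 0.97 -0.88 tool [ 1.5e-03  3.0e-04 -1.0e+00] 15.46 M [ 0.34 -1.03  0.03]
```

Request:
drive_tool:
  plan: [0.0005, 0, 0.0001, 0, 0, 0, 1, 0.001, 0, 0.0002, 0, 0, 0, 1, 0.001, 0, 0.0002, 0, 0, 0, 1]

```text
t: 11.8
eef_pos: [0.552, 0.1314, 0.0434]
tcp_rot: [-0.0, -0.134, 0.991, 0.0]
wrist_force: [4.3, 1.3, -5.0]
width: 0.0351
finger_force: 61.2
```

```bash
python3 -c "from h import *;rep()"
```

```text
t 11.8 reel in board mm -28.28 1.17 25.01 F 4.51 0.12 -5.0 tool [-7.e-04 -0.e+00 -1.e+00] 15.46 M [ 0.26 -0.92  0.02]
```

Request:
drive_tool:
  plan: [0.0004, 0, 0.0001, 0, 0, 0, 1, 0.0008, 0, 0.0002, 0, 0, 0, 1, 0.0008, 0, 0.0002, 0, 0, 0, 1]

```text
t: 12.18
eef_pos: [0.5519, 0.1313, 0.0435]
tcp_rot: [0.0, -0.135, 0.991, 0.0]
wrist_force: [5.1, 1.6, -5.1]
width: 0.0353
finger_force: 61.1
```

```bash
python3 -c "from h import *;rep()"
```

```text
t 12.175 reel in board mm -28.39 1.16 25.11 F 5.32 0.22 -5.11 tool [ 6.e-04  3.e-04 -1.e+00] 15.46 M [ 0.35 -1.17 -0.01]
```

Dropped in: the force fell away, z is 25, and the notch wall is now touching the rib. I'm easing forward slightly and lowering.

Request:
drive_tool:
  plan: [-0.0006, 0, 0, 0, 0, 0, 1, -0.0012, 0, 0, 0, 0, 0, 1, -0.0012, 0, 0.0006, 0, 0, 0, 1, -0.0012, 0, 0.0012, 0, 0, 0, 1, -0.0012, 0, 0.0018, 0, 0, 0, 1, -0.0012, 0, 0.0018, 0, 0, 0, 1]

```text
t: 12.92
eef_pos: [0.5526, 0.1315, 0.0417]
tcp_rot: [-0.0, -0.134, 0.991, 0.0]
wrist_force: [2.7, 0.2, -4.2]
width: 0.0352
finger_force: 61.1
```

```bash
python3 -c "from h import *;rep()"
```

```text
t 12.925 reel in board mm -27.61 1.13 23.31 F 2.65 -0.51 -4.24 tool [-1.e-04  1.e-04 -1.e+00] 15.45 M [ 0.17 -0.73  0.01]
```

Free in the notch (Fx 2.65 N, which is only the spring). I'll keep lowering to the seat.

Request:
drive_tool:
  plan: [0, 0, 0.0008, 0, 0, 0, 1, 0, 0, 0.0016, 0, 0, 0, 1, 0, 0, 0.0024, 0, 0, 0, 1, 0, 0, 0.003, 0, 0, 0, 1, 0, 0, 0.0034, 0, 0, 0, 1, 0, 0, 0.0034, 0, 0, 0, 1]

```text
t: 13.68
eef_pos: [0.5527, 0.1315, 0.0384]
tcp_rot: [0.0, -0.134, 0.991, 0.0]
wrist_force: [2.7, 1.8, -2.6]
width: 0.0356
finger_force: 61.3
```

```bash
python3 -c "from h import *;rep()"
```

```text
t 13.675 reel in board mm -27.52 1.12 20.03 F 3.11 0.99 -2.58 tool [ 0.  0. -1.] 15.46 M [ 0.19 -0.64  0.01]
```

Request:
drive_tool:
  plan: [0, 0, 0.0003, 0, 0, 0, 1, 0, 0, 0.0006, 0, 0, 0, 1, 0, 0, 0.0006, 0, 0, 0, 1, 0, 0, 0.0006, 0, 0, 0, 1]

```text
t: 14.18
eef_pos: [0.5528, 0.1315, 0.0384]
tcp_rot: [0.0, -0.134, 0.991, 0.0]
wrist_force: [0.2, 0.0, 5.7]
width: 0.0355
finger_force: 61.9
```

```bash
python3 -c "from h import *;rep()"
```

```text
t 14.175 reel in board mm -27.46 1.12 20.04 F 0.18 0.0 5.66 tool [ 5.e-04  1.e-04 -1.e+00] 15.46 M [ 0.13 -0.03 -0.  ]
```

Seated at z 20.0 with light pressure. I'm releasing slowly and retreating straight up.

Request:
drive_tool:
  plan: [0, 0, 0, 0, 0, 0, 0.5, 0, 0, 0, 0, 0, 0, 0.4, 0, 0, 0, 0, 0, 0, 0.3, 0, 0, 0, 0, 0, 0, 0.2, 0, 0, 0, 0, 0, 0, 0.2, 0, 0, 0, 0, 0, 0, 0.2]

```text
t: 14.92
eef_pos: [0.5527, 0.1315, 0.0378]
tcp_rot: [-0.0, -0.134, 0.991, 0.0]
wrist_force: [-0.9, -0.1, 0.5]
width: 0.0684
finger_force: 0.0
```

Request:
drive_tool:
  plan: [0, 0, -0.01, 0, 0, 0, 0.2, 0, 0, -0.025, 0, 0, 0, 0.2, 0, 0, -0.05, 0, 0, 0, 0.2, 0, 0, -0.08, 0, 0, 0, 0.2, 0, 0, -0.11, 0, 0, 0, 0.2, 0.03, 0, -0.14, 0, 0, 0, 0.2, 0.03, 0, -0.16, 0, 0, 0, 0.2, 0.03, 0, -0.16, 0, 0, 0, 0.2, 0.03, 0, -0.16, 0, 0, 0, 0.2]

```text
t: 16.05
eef_pos: [0.5238, 0.1235, 0.1977]
tcp_rot: [0.0, -0.134, 0.991, 0.0]
wrist_force: [-0.3, -0.3, -0.5]
width: 0.0684
finger_force: 0.0
```

Run:
```python
from h import *
rep()
sc=imaging.get_image("scene");wr=imaging.get_image("wrist")
b=cv2.resize(sc[225:325,350:440,::-1],None,fx=4,fy=4,interpolation=cv2.INTER_CUBIC)
a=cv2.resize(wr[40:440,120:520,::-1],(400,400))
cv2.imwrite("pics/c4.png",(255*(np.hstack([a,b])/255.)**.6).astype(np.uint8))
```

```text
t 16.05 reel in board mm -57.48 1.09 179.29 F -0.35 -0.23 -0.48 tool [ 3.e-04  1.e-04 -1.e+00] 15.46 M [ 0.03 -0.01  0.03]
```

View pics/c4.png

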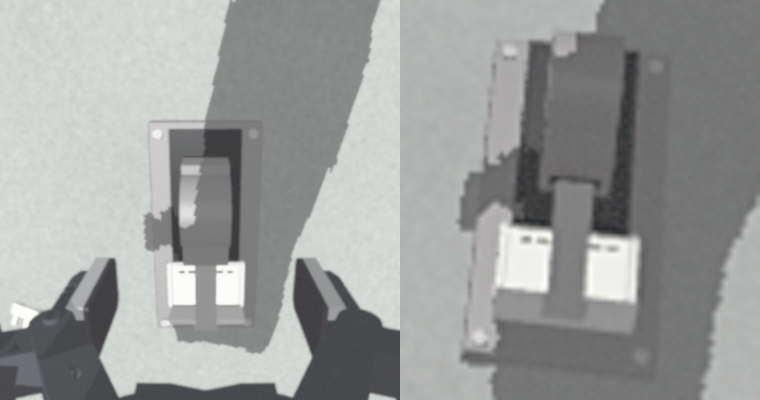

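The case sits square on the seat. The blade runs across the gel to the wall, with the hook over it at (570,315) in the right-hand crop, and the gripper is clear. Handing in.

```bash
python3 -c "from cell import workorder;print(workorder.job_done())"
```

```text
the job is handed in; nothing more can be done
None
```

I hooked the rule over the end wall, backed it off against its spring and lowered it onto the rib. It went fully home, about 20 mm up and level, while I still held it. I then let go and handed the job in at about 16 s; no verdict came back.

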